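# Square up a row of panel meters with a ruler

### The job

The four boxed meters in the display bay stand crooked, in front of the blue line. Take the ruler by its orange rib and push them back with its straight edge, reaching in under the label rail, until all four front faces stand straight on the blue line; touch the meters only with the ruler, and do not tip them. Then lay the ruler flat along the green mat, rib up, and leave everything else alone.

Things in the scene. Friction and masses are not known exactly. Their poses are not given: they have to be found in the camera images.
- bay: Fixed display bay: cream deck, top 8 mm above the bench, 400 mm wide (y from -185 to +215 mm), with an 8 mm wide blue line along it. Origin: at bench level under the middle of the blue line. x: the push direction, away from the robot and square to the line; y along the line; z up. The deck reaches from 100 mm before the line to 125 mm behind it, ending in a 30 mm high lip.
- bay_rail (a point): Cream label rail of the bay, fixed above the deck, parallel to the line. The point is the middle of its underside, 176 mm above the bench and 49.5 mm before the line. The rail is 25 mm deep, 14 mm thick, 428 mm long, carried by arms and posts at its ends (at y = -192 and +222 mm). An upright gripper has no room there; one leaning back 25 to 45 degrees has.
- meter1_front (a point): Boxed panel meter (black case, red label on top), 76 mm deep (x), 56 mm wide (y), 84 mm tall, about 0.26 kg, loose, standing on the deck. The point is the middle of its front face (the dial side, towards the robot), 42 mm above its foot; x points from the front face to the back, z up.
- meter2_front (a point): Boxed panel meter (blue case, white label on top), 76 mm deep (x), 56 mm wide (y), 84 mm tall, about 0.26 kg, loose, standing on the deck. The point is the middle of its front face (the dial side, towards the robot), 42 mm above its foot; x points from the front face to the back, z up.
- meter3_front (a point): Boxed panel meter (black case, green label on top), 76 mm deep (x), 56 mm wide (y), 84 mm tall, about 0.26 kg, loose, standing on the deck. The point is the middle of its front face (the dial side, towards the robot), 42 mm above its foot; x points from the front face to the back, z up.
- meter4_front (a point): Boxed panel meter (grey case, orange label on top), 76 mm deep (x), 56 mm wide (y), 84 mm tall, about 0.26 kg, loose, standing on the deck. The point is the middle of its front face (the dial side, towards the robot), 42 mm above its foot; x points from the front face to the back, z up.
- ruler_grip (a point): Aluminium ruler with an upright orange rib, 0.3 kg, loose, lying flat, rib up. Blade 310 mm long (y), 60 wide (x), 8 thick. Rib 20 mm thick (x), 80 long (y), its top 46 mm above the ruler's underside, at mid-length but nearer one long edge. Point: the rib's centre, 27 mm above the underside. The near edge is at x = -15 mm, the graduated straight edge to push with at x = +45 mm; z up.
- ruler: The same ruler; origin on its underside below the rib's centre (27 mm below point ruler_grip), same axes.
- mat: Fixed green mat on the bench, 360 mm long (y), 110 mm wide (x), 5 mm thick. Origin: centre of its underside.
- meter1: The same meter as point meter1_front; origin at the centre of its underside.
- meter2: The same meter as point meter2_front; origin at the centre of its underside.
- meter3: The same meter as point meter3_front; origin at the centre of its underside.
- meter4: The same meter as point meter4_front; origin at the centre of its underside.
- jar: Bystander, loose, to be left alone: small closed jar, 40 mm across, 75 mm tall, standing on the deck of the bay beside the row. Origin: the middle of its underside.
- mug: Bystander, loose, to be left alone: blue mug, 76 mm across, 90 mm tall. Origin: the middle of its underside.
- spool: Bystander, loose, to be left alone: copper spool, 70 mm across, 56 mm tall. Origin: the middle of its underside.
- knob_bin: Bystander, loose, to be left alone: open blue plastic bin of knobs, 80 x 80 x 50 mm. Origin: the middle of its underside.
- driver: Bystander, loose, to be left alone: red-handled screwdriver, 190 mm long, lying flat. Origin: near its middle.
- round_meter: Bystander, loose, to be left alone: round black panel meter lying face up, 84 mm across, 30 mm tall. Origin: the middle of its underside.
There are look-alikes about, which are no part of the job. Leave any purple look-alike of the meter4 alone.

How it is judged:
By the outcome, as a careful person would: the job done as asked, in the order asked, and still so for the second after the job is handed in, with the robot touching nothing.
It also fails if it takes over 53 s, if anything falls off the work surface, if the arm or the gripper's body presses on something with over 40 N, if the wrist force passes 120 N, or if a joint passes its speed limit or range.

### The arm

A 6-joint arm with a two-finger parallel gripper is mounted at the origin on the work surface. World frame = base frame: x ahead of the robot, y to its left, z up, the work surface at z = 0. Lengths are in m, angles in rad, forces in N, time in s.
With the tool pointing down it reaches from about 0.3 to 0.75 m from the base axis. Payload 8.5 kg.
Tool frame: the origin (TCP) lies on the centre line of the jaws, within the pads' length; the fingertips stand 22 mm ahead of it and the grasp point (between the pads) lies 3 mm ahead of it; z points along the fingers, y is the direction in which the jaws open and shut (so a half turn about z gives the same grasp; the last joint's range is limited). The gripper opens to 85 mm and grips with 20 to 120 N. Pads are 22 mm wide; open, the fingers measure 114 mm over their backs; the gripper's body (76 mm by 85 mm) begins 54 mm behind the grasp point. The pads swing forward as they close: fully open they stand 13 mm farther back than shut.
Start: joints at [-1.524, 0.381, 1.297, -0, 1.464, -0.215], TCP at [0.142, -0.531, 0.253] pointing down, gripper open.
Joint ranges: [-3.11, 3.11], [-0.89, 2.33], [0.22, 2.48], [-1.42, 4.56], [0.17, 2.85], [-2.88, 2.88]. Speed limits (rad/s): [2.39, 2.39, 3.14, 3.14, 3.14, 3.14].

### API

Orientations are given as [roll, pitch, yaw] about the fixed x, y, z axes, in that order (R = Rz(yaw) Ry(pitch) Rx(roll)).
In Python, from bench import env gives the robot as it stands.
- The arm moves only by the tool servo_tool, never from a script. Its argument "deltas" is a list that holds one entry, the list of rows, each a list of 7 numbers: the gripper command: -1 is fully open, 1 is shut, values between are in proportion, then the shift along the tool's x, y, z in cm, then the turn, a rotation vector about the tool's x, y, z in rad. A call has 1 to 10 rows; each row is the pose to reach, as a shift and turn from the pose commanded when the call began, along the tool's axes at that moment; what a row does not reach only later rows make up. A row lasts 1/10 s, in which the tool goes at most 50 mm and 8.59 degrees, less where a joint would pass 70% of its speed; a pose out of reach is approached as far as the arm can. A call with a gripper value outside its range is refused whole. The fingers move at their own pace and stop on an object; the grip force is fixed at half the most. Time passes only in rows, so rows that repeat a pose let the fingers close. It gives the time, the measured TCP pose, the force and the opening at its end, in the units of the state.
- env.observe(): the state, without advancing time (a new reading comes with each control period).
- env.capture(name): name is "side" or "top"; returns a dict with "pixels" (400x640x3 uint8, red, green, blue), "K" (3x3 intrinsics, pixels), "k1" (the pictures are not rectified: a ray, as slopes to the right and down, at radius r is drawn at 1 + k1 r^2 times it, then the intrinsics apply), "camera_from_world" (4x4, takes a point from world to camera coordinates). Camera axes: x right, y up, looking along -z (the intrinsics and any distortion apply to the point x, -y, -z); pixel columns grow to the right and rows downward; lengths in m; the calibration is good to about 2 mm. A picture is of the moment at which its call begins. There is no depth.
- env.sign_off(): hands the job in, once; it reports no verdict.
The state is a dict: "time": time; "joints": joint angles; "joint_vel": joint speeds; "effort": joint torques, N m; "tool_pos": TCP position; "eef_rot": TCP orientation; "contact_force": force on the tool from outside, world axes, zero at the start; "torque": the same for the moment, N m; "gripper_width": finger opening in m.
Only numpy, scipy, OpenCV 4.12 (cv2) and the standard library are available. Lean on these libraries where they do the work, as an engineer would, in place of code of your own. Each camera call takes 0.05 s, during which the arm holds its last target.

## Working session

There is one attempt and no reset: what is moved stays moved. The work goes in short steps, Python scripts to look and compute and a tool call to move; the robot and the scene stay as the last step left them, time stands still between calls to the robot, and variables do not carry over. Pictures are saved under pics/ and viewed, and the job is handed in when it is done.

Besides the shell and the picture viewer there is one more tool, called after "Call:" as name(argument=value, ...) on one line, values as JSON. servo_tool: Moves the arm, as the interface text tells. Its arguments: {"type":"object","properties":{"deltas":{"type":"array","items":{"type":"array","items":{"type":"array","items":{"type":"number"}}}}},"required":["deltas"]}

```bash
ls; mkdir -p pics; python3 - <<'E'
from bench import env
import cv2,numpy as np,pickle
o=env.observe();print(o)
for n in("side","top"):
    c=env.capture(n);cv2.imwrite(f"pics/{n}0.png",c["pixels"][:,:,::-1]);pickle.dump(c,open(f"{n}0.pkl","wb"))
    print(n,c["K"],c["k1"],np.round(c["camera_from_world"],4))
E
```

```text
pics
{'time': 0.0, 'joints': array([-1.52435854e+00,  3.81229703e-01,  1.29829193e+00, -2.20160412e-05,
        1.46356707e+00, -2.15294283e-01]), 'joint_vel': array([ 4.52609660e-04,  3.25904285e-04, -8.30396986e-04,  5.33997148e-05,
        7.26428064e-05, -1.11632525e-03]), 'effort': array([-1.65422251e-03, -4.48467922e+01, -2.31282449e+01, -2.19853623e-04,
        4.66556463e-03, -2.46308254e-06]), 'tool_pos': array([ 0.1422979 , -0.53100104,  0.25268314]), 'eef_rot': array([-3.14012647e+00, -2.98226510e-04,  2.61734228e-01]), 'contact_force': array([0.6297864 , 0.52490363, 0.37828698]), 'torque': array([ 0.018217  ,  0.01510113, -0.0018489 ]), 'gripper_width': 0.08529851027011931}
side [[374.61668538   0.         321.5513072 ]
 [  0.         374.61668538 201.20845183]
 [  0.           0.           1.        ]] 0.027138743033318407 [[-0.9745 -0.2239 -0.0131  0.5483]
 [ 0.1438 -0.6689  0.7293 -0.1841]
 [-0.1721  0.7088  0.6841 -1.1077]
 [ 0.      0.      0.      1.    ]]
top [[374.56784115   0.         320.09257491]
 [  0.         374.56784115 202.04663636]
 [  0.           0.           1.        ]] 0.005221088844308603 [[-0.0106 -0.9999  0.0074 -0.0128]
 [ 0.9957 -0.0099  0.0918 -0.5609]
 [-0.0917  0.0084  0.9958 -1.2874]
 [ 0.      0.      0.      1.    ]]
```

View pics/side0.png

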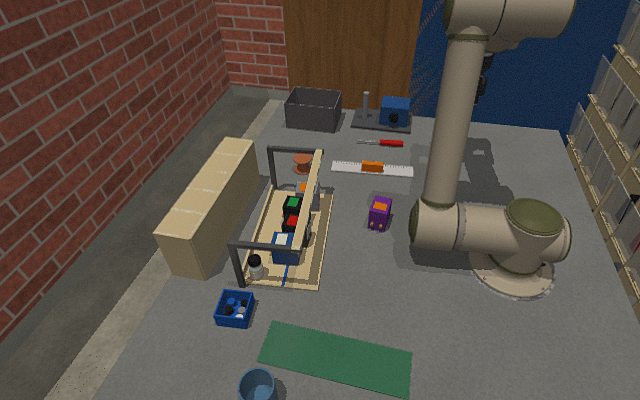

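View pics/top0.png

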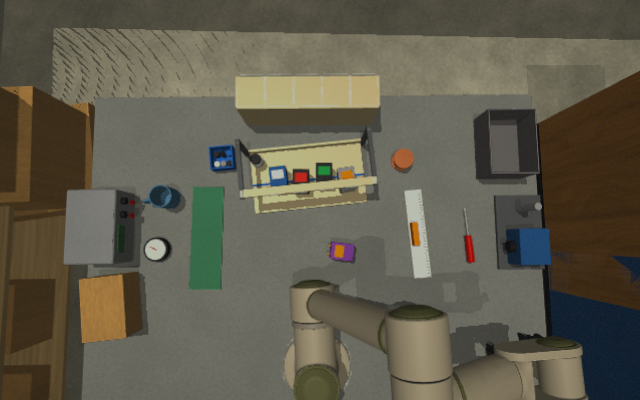

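The top view shows the ruler at px (417,233) with its rib at (415,233). The bay runs x 240–376 and y 135–212, with blue, red, green and orange labels at x 278–346. The purple look-alike is at (342,252) and the mat at (207,238). I'll zoom in on these.

```bash
cat > h.py <<'E'
import numpy as np,cv2,pickle
def load(n): return pickle.load(open(n+".pkl","rb"))
def proj(c,P):
    P=np.atleast_2d(P);M=c["camera_from_world"];q=P@M[:3,:3].T+M[:3,3]
    u=q[:,0]/-q[:,2];v=-q[:,1]/-q[:,2];f=1+c["k1"]*(u*u+v*v);K=c["K"]
    return np.c_[K[0,0]*u*f+K[0,2],K[1,1]*v*f+K[1,2]]
def ray(c,p):
    K=c["K"];p=np.atleast_2d(p).astype(float)
    n=cv2.undistortPoints(p.reshape(-1,1,2),K,np.array([c["k1"],0,0,0,0.])).reshape(-1,2)
    M=c["camera_from_world"];R=M[:3,:3];C=-R.T@M[:3,3]
    d=np.c_[n[:,0],-n[:,1],-np.ones(len(n))]@R
    return C,d
def onz(c,p,z):
    C,d=ray(c,p);return C+d*((z-C[2])/d[:,2:3])
def tri(c1,p1,c2,p2):
    A=[];b=[];
    C1,d1=ray(c1,p1);C2,d2=ray(c2,p2);out=[]
    for a,e in zip(d1,d2):
        M=np.zeros((3,3));v=np.zeros(3)
        for C,d in((C1,a),(C2,e)):
            d=d/np.linalg.norm(d);Q=np.eye(3)-np.outer(d,d);M+=Q;v+=Q@C
        X=np.linalg.solve(M,v);out.append(X)
    return np.array(out)
def crop(img,x0,y0,x1,y1,s,fn):
    im=cv2.resize(img[y0:y1,x0:x1,::-1],None,fx=s,fy=s,interpolation=cv2.INTER_CUBIC)
    for x in range((x0+9)//10*10,x1,10): 
        cv2.line(im,(int((x-x0)*s),0),(int((x-x0)*s),5),(255,0,255),1)
        if x%20==0: cv2.putText(im,str(x),(int((x-x0)*s)-8,15),0,.35,(255,0,255),1)
    for y in range((y0+9)//10*10,y1,10):
        cv2.line(im,(0,int((y-y0)*s)),(5,int((y-y0)*s)),(255,0,255),1)
        if y%20==0: cv2.putText(im,str(y),(7,int((y-y0)*s)+4),0,.35,(255,0,255),1)
    cv2.imwrite(fn,im)
E
python3 - <<'E'
from h import *
t=load("top0");s=load("side0")
crop(t["pixels"],230,125,390,220,5,"pics/t1.png")
crop(t["pixels"],395,180,485,285,5,"pics/t2.png")
crop(s["pixels"],225,130,345,300,3.5,"pics/s1.png")
crop(s["pixels"],320,100,430,190,6,"pics/s2.png")
for c in(t,s): print(ray(c,[[320,200]])[0])
E
```

```text
[ 0.44031718 -0.00755642  1.33347459]
[0.37028392 0.78473396 0.89923526]
```

View pics/t1.png

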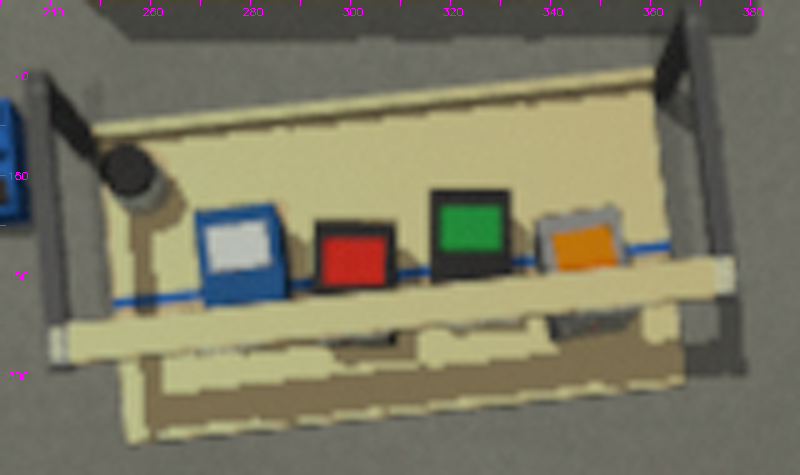

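View pics/t2.png

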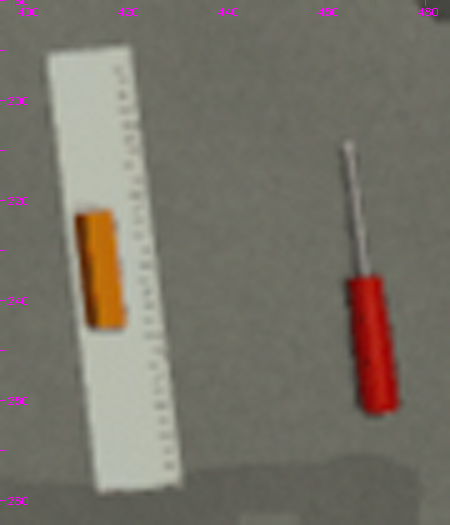

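View pics/s1.png

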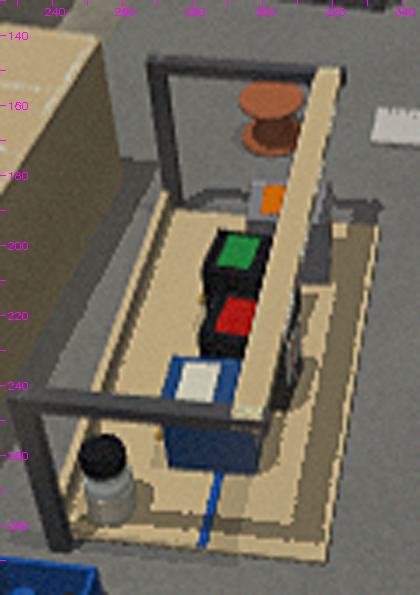

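View pics/s2.png

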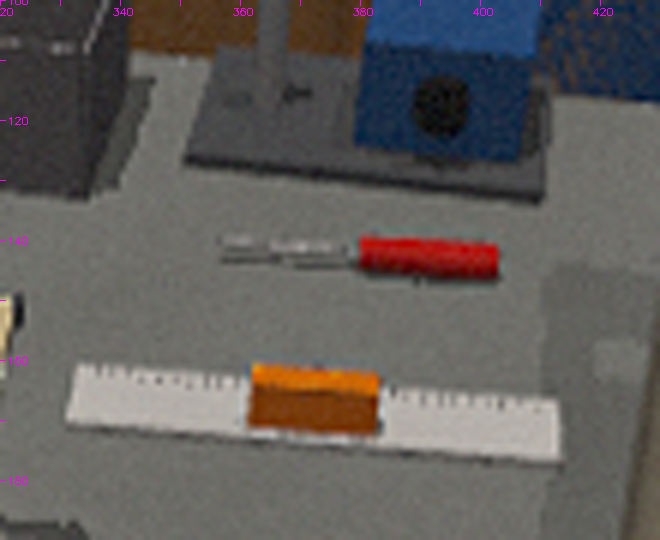

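```bash
cat >> h.py <<'E'
def T(p,yaw,P):
    P=np.atleast_2d(P);c,s=np.cos(yaw),np.sin(yaw)
    return np.c_[p[0]+c*P[:,0]-s*P[:,1],p[1]+s*P[:,0]+c*P[:,1],P[:,2]+(p[2] if len(p)>2 else 0)]
E
python3 - <<'E'
from h import *
from scipy.optimize import least_squares
t=load("top0");s=load("side0")
# bay
Pt=np.array([[0,.215,.008],[0,-.185,.008],[-.1,.215,.008],[-.1,-.185,.008],[-.062,.222,.19],[-.062,-.192,.19]])
it=np.array([[252.5,185.4],[363.9,174],[256,213.3],[366.7,201.3]])
Ps=np.array([[0,.215,.008],[-.1,.215,.008],[-.1,-.185,.008]])
is_=np.array([[283,286.5],[318.4,290.2],[333,193.2]])
def r(p): return np.r_[(proj(t,T(p,p[2]*0+p[2],Pt[:4]*1)*[1,1,1] if 0 else T(p[:2],p[2],Pt[:4]))-it).ravel(),(proj(s,T(p[:2],p[2],Ps))-is_).ravel()]
o=least_squares(r,[.55,0,0.1]);print("bay",o.x,np.round(r(o.x),1))
rt=lambda p:r(p)[:8]; rs=lambda p:r(p)[8:]
print(least_squares(rt,o.x).x,least_squares(rs,o.x).x)
# ruler corners
L=.155
Rp=np.array([[-.015,L,.008],[.045,L,.008],[.045,-L,.008],[-.015,-L,.008]])
itr=np.array([[404.6,191.2],[421,189.3],[431.3,277],[415,278.3]])
isr=np.array([[331.2,170.3],[332.6,160.6],[413,166.3],[413,175.5]])
def q(p,a=1,b=1):
    W=T(p[:2],p[2],Rp);W[:,2]+=p[3]
    return np.r_[a*(proj(t,W)-itr).ravel(),b*(proj(s,W)-isr).ravel()]
for a,b in((1,1),):
    o=least_squares(q,[.4,-.25,-1.5,0],args=(a,b));print("ruler",o.x,np.round(q(o.x),1))
print("tri",tri(t,itr,s,isr))
# rib top corners (top view)
print("rib top",onz(t,[[410.5,222.4],[417,222],[420,245.6],[412.8,245.8]],.046))
# mat
im=t["pixels"]
print("mat",onz(t,[[193.5,186.3],[224,186.8],[221.5,289.5],[189.5,289]],.005))
E
```

```text
bay [0.64425483 0.00824666 0.09967068] [-0.2  0.4 -0.2 -0.3 -1.   0.4  0.4  0.1 -0.2 -0.6 -0.2 -0.8  0.1  0.4]
[0.64475663 0.00710478 0.09645435] [0.64395262 0.00990889 0.10294153]
ruler [ 0.44631014 -0.34903389 -1.48338086 -0.00335655] [-0.2 -0.2 -0.   0.1  0.5 -0.2 -0.2  0.2 -0.3 -0.4  0.2 -0.1 -0.2  0.
  0.4  0.6]
tri [[ 0.59884725 -0.32216996  0.00157512]
 [ 0.60517853 -0.38064475  0.00375762]
 [ 0.29533088 -0.40491638  0.00664021]
 [ 0.29206889 -0.34738801  0.00766423]]
rib top [[ 0.48549083 -0.32858172  0.046     ]
 [ 0.48663696 -0.35101488  0.046     ]
 [ 0.40589031 -0.35849431  0.046     ]
 [ 0.40546976 -0.33381568  0.046     ]]
mat [[0.62351394 0.43193049 0.005     ]
 [0.62068576 0.32348623 0.005     ]
 [0.26064528 0.32743386 0.005     ]
 [0.26372644 0.43835732 0.005     ]]
```

```bash
python3 - <<'E'
from h import *
t=load("top0")
b=[.6445,.0078];yaw=.0985
def tobay(W): 
    d=W[:,:2]-b;c,s=np.cos(yaw),np.sin(yaw);return np.c_[d@[c,s],d@[-s,c]]
# top back corners (z=.092): crop5 coords /5 + (230,125)
pts={'m2':[[195,212],[275,204],[204,300],[289,298]],'m1':[[315,221],[397,221]],'m3':[[431,190],[510,190],[432,280],[513,275]],'m4':[[537,220],[618,207]]}
for k,v in pts.items():
    p=np.array(v)/5+[230,125]; w=tobay(onz(t,p,.092));e=w[0]-w[1]
    print(k,np.round(w*1000,0).tolist(),'w',np.linalg.norm(e).round(3),'yaw deg',np.degrees(np.arctan2(-e[0],e[1])).round(1),'front', np.round(((w[0]+w[1])/2+ -.076*np.array([e[1],-e[0]])/np.linalg.norm(e))*1000))
p=np.array([[347,322],[400,345],[548,340],[640,322]])/5+[230,125]
print(np.round(tobay(onz(t,p,.05))*1000))
crop(t["pixels"],310,225,380,275,8,"pics/p.png")
s=load("side0");crop(s["pixels"],350,180,410,240,8,"pics/ps.png")
print("purple",onz(t,[[331,242],[354,242],[354,262],[331,262]],.084))
E
```

```text
m2 [[43.0, 141.0], [42.0, 87.0], [-17.0, 141.0], [-22.0, 84.0]] w 0.054 yaw deg -0.4 front [-34. 114.]
m1 [[28.0, 61.0], [22.0, 7.0]] w 0.055 yaw deg -6.2 front [-51.  42.]
m3 [[40.0, -18.0], [35.0, -71.0], [-20.0, -12.0], [-23.0, -67.0]] w 0.053 yaw deg -6.2 front [-38. -36.]
m4 [[13.0, -87.0], [15.0, -142.0]] w 0.055 yaw deg 3.0 front [ -62. -118.]
[[ -37.   49.]
 [ -57.   14.]
 [ -64.  -88.]
 [ -59. -152.]]
purple [[ 0.42191165 -0.05281265  0.084     ]
 [ 0.42109706 -0.12916865  0.084     ]
 [ 0.35542384 -0.12791623  0.084     ]
 [ 0.35626151 -0.0519367   0.084     ]]
```

View pics/ps.png

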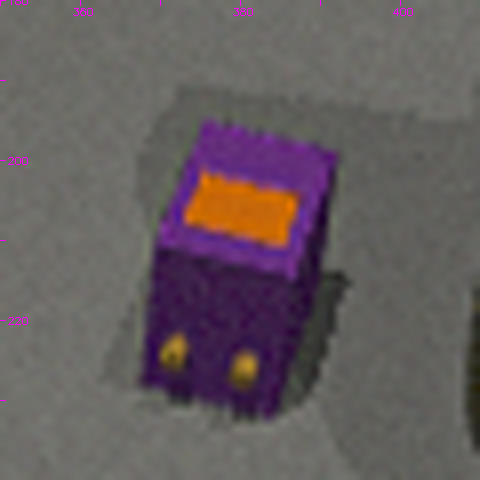

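View pics/p.png

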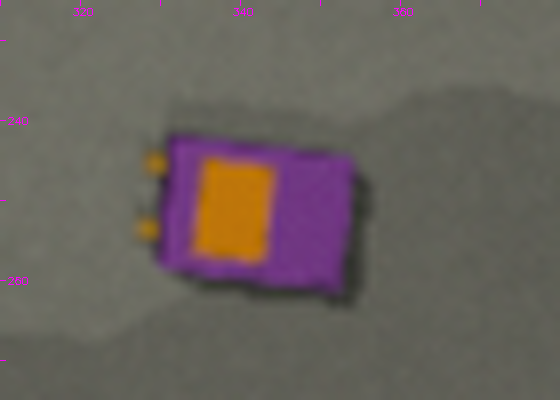

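Call:
servo_tool(deltas=[[[-1,34.1,-9.9,13,0,0,0.174],[-1,34.1,-9.9,13,0,0,0.174],[-1,34.1,-9.9,13,0,0,0.174],[-1,34.1,-9.9,13,0,0,0.174],[-1,34.1,-9.9,13,0,0,0.174],[-1,34.1,-9.9,13,0,0,0.174],[-1,34.1,-9.9,13,0,0,0.174],[-1,34.1,-9.9,13,0,0,0.174],[-1,34.1,-9.9,13,0,0,0.174],[-1,34.1,-9.9,13,0,0,0.174]]])

```text
time: 1.1
tool_pos: [0.4461, -0.3471, 0.123]
eef_rot: [-3.141, 0.001, 0.089]
contact_force: [-0.5, -0.7, 0.4]
gripper_width: 0.0854
```

```bash
cat > look.py <<'E'
import sys;from bench import env
from h import *
n=sys.argv[1]
for c in("top","side"):
    C=env.capture(c);pickle.dump(C,open(f"{c}{n}.pkl","wb"))
o=env.observe();print(o["time"],np.round(o["tool_pos"],4),np.round(o["eef_rot"],4),np.round(o["contact_force"],1),round(o["gripper_width"],4),np.round(o["joints"],2))
E
python3 look.py 1; python3 - <<'E'
from h import *
crop(load("top1")["pixels"],380,170,480,290,5,"pics/t3.png")
crop(load("side1")["pixels"],320,80,430,190,5,"pics/s3.png")
E
```

```text
1.2 [ 0.4454 -0.3481  0.1237] [ 3.1411e+00 -1.0000e-04  8.6800e-02] [0.8 0.6 1.3] 0.0856 [-0.87  0.53  1.45 -0.    1.16  0.61]
```

View pics/t3.png

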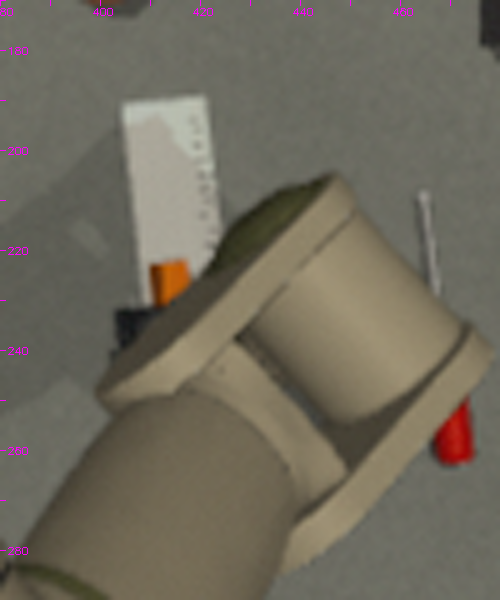

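View pics/s3.png

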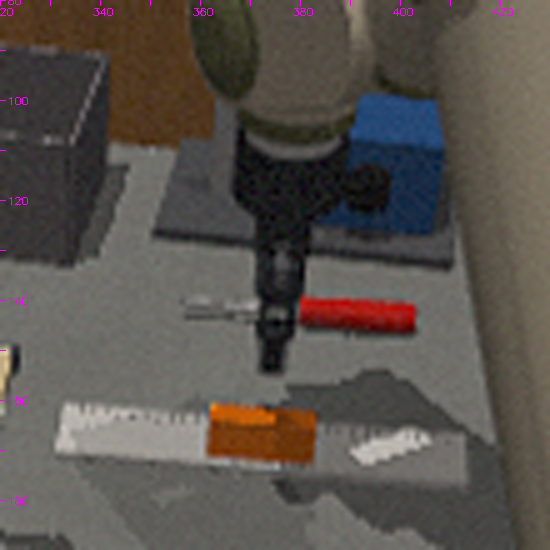

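The view shows the fingers centred over the rib at side px (272,365), with a finger on either side of it in the top view. I'll descend and grip.

Call:
servo_tool(deltas=[[[-1,0,0,4,0,0,0],[-1,0,0,6.5,0,0,0],[-1,0,0,8.5,0,0,0],[-1,0,0,8.5,0,0,0],[1,0,0,8.5,0,0,0],[1,0,0,8.5,0,0,0],[1,0,0,8.5,0,0,0],[1,0,0,8.5,0,0,0],[1,0,0,8.5,0,0,0],[1,0,0,8.5,0,0,0]]])

```text
time: 2.2
tool_pos: [0.4463, -0.3475, 0.0391]
eef_rot: [3.141, -0.001, 0.088]
contact_force: [-0.2, 1.1, 6.4]
gripper_width: 0.019
```

Call:
servo_tool(deltas=[[[1,0,0,0,0,0,0],[1,0,0,0,0,0,0],[1,0,0,-1,0,0,0],[1,0,0,-2,0,0,0],[1,0,0,-2,0,0,0]]])

```text
time: 2.7
tool_pos: [0.4466, -0.3478, 0.0599]
eef_rot: [3.139, -0.001, 0.088]
contact_force: [-0.2, -0.7, -2.5]
gripper_width: 0.0189
```

```bash
python3 look.py 2; python3 - <<'E'
from h import *
crop(load("side2")["pixels"],320,80,430,190,5,"pics/s4.png")
E
```

```text
2.8 [ 0.4461 -0.3473  0.0586] [ 3.1412e+00 -3.0000e-04  8.7900e-02] [-0.3  0.2 -2.7] 0.0192 [-0.87  0.62  1.52  0.    1.01  0.61]
```

View pics/s4.png

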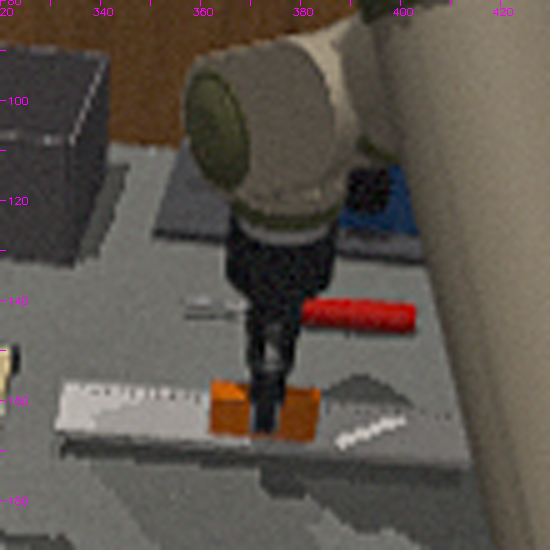

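Ruler is held level, rib centred in the fingers. Next I'll lift it and turn it clear of the bay.

Call:
servo_tool(deltas=[[[1,0,0,-4,0,0,-0.05],[1,0,0,-8,0,0,-0.2],[1,0,0,-12,0,0,-0.35],[1,0,0,-14,0,0,-0.5],[1,0,0,-14,0,0,-0.65],[1,0,0,-14,0,0,-0.8],[1,0,0,-14,0,0,-0.95],[1,0,0,-14,0,0,-1.1],[1,0,0,-14,0,0,-1.25],[1,0,0,-14,0,0,-1.4]]])

```text
time: 3.8
tool_pos: [0.4459, -0.3472, 0.1977]
eef_rot: [-3.141, -0.001, 1.494]
contact_force: [-0.0, 0.2, -3.7]
gripper_width: 0.019
```

Call:
servo_tool(deltas=[[[1,0,0,0,0,0,-0.15],[1,0,0,0,0,0,-0.181],[1,0,0,0,0,0,-0.181]]])

```text
time: 4.1
tool_pos: [0.4459, -0.3472, 0.1978]
eef_rot: [-3.141, -0.001, 1.669]
contact_force: [-0.1, 0.5, -3.6]
gripper_width: 0.0191
```

Call:
servo_tool(deltas=[[[1,5,0,0,0,0,0],[1,10,1,0,-0.1,0,0],[1,15,2,0,-0.2,0,0],[1,20,4,0,-0.3,0,0],[1,25,6,0,-0.4,0,0],[1,29,7,0,-0.5,0,0],[1,33.1,7,0,-0.5585,0,0],[1,33.1,7,0,-0.5585,0,0],[1,33.1,7,0,-0.5585,0,0]]])

```text
time: 5.0
tool_pos: [0.483, -0.0102, 0.1983]
eef_rot: [2.584, -0.0, 1.67]
contact_force: [0.5, -0.2, -3.1]
gripper_width: 0.0191
```

```bash
python3 look.py 3; python3 - <<'E'
from h import *
crop(load("top3")["pixels"],230,120,390,290,3.5,"pics/t5.png")
crop(load("side3")["pixels"],220,80,440,300,2.7,"pics/s5.png")
E
```

```text
5.1 [ 0.4838 -0.0118  0.1985] [2.5829e+00 2.0000e-04 1.6678e+00] [ 0.7 -0.3 -3.5] 0.019 [-0.4   0.16  1.92  0.46  0.6  -0.82]
```

View pics/t5.png

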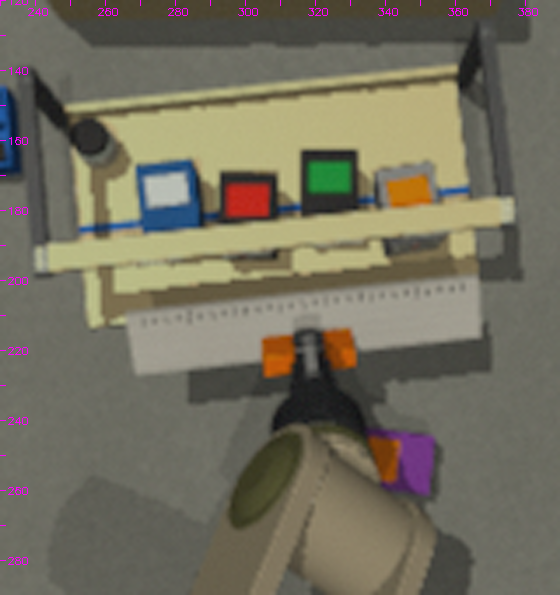

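View pics/s5.png

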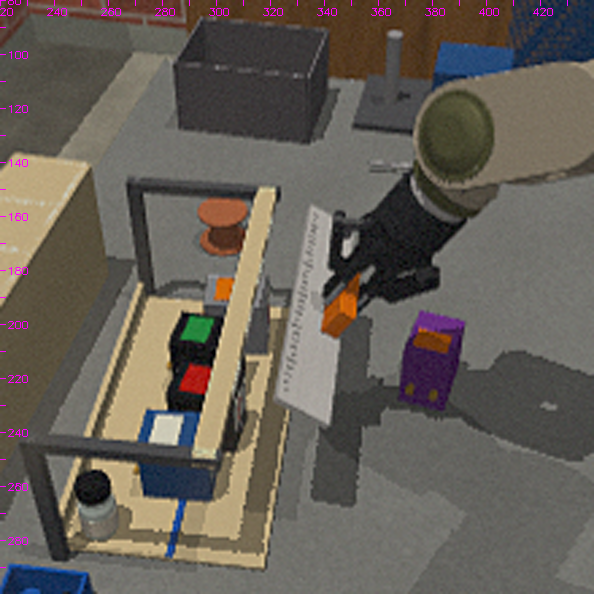

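```bash
cat >> h.py <<'E'
from scipy.spatial.transform import Rotation as Rn
def ruler(o_pos,o_rot,P,off=(0,0,0)):
    R=Rn.from_euler("xyz",o_rot).as_matrix();Rr=np.c_[R[:,1],R[:,0],-R[:,2]]
    return np.asarray(o_pos)+.039*R[:,2]+(np.atleast_2d(P)+off)@Rr.T
def tobay(W,b=(.6445,.0078),yaw=.0985):
    W=np.atleast_2d(W);d=W[:,:2]-b;c,s=np.cos(yaw),np.sin(yaw);return np.c_[d@[c,s],d@[-s,c],W[:,2]]
RC=np.array([[-.015,.155,.008],[.045,.155,.008],[.045,-.155,.008],[-.015,-.155,.008]])
E
python3 - <<'E'
from h import *
W=ruler([.4834,-.011,.1984],[2.5835,0,1.669],RC)
print(np.round(tobay(W)*1000)); t=load("top3");s=load("side3")
print(np.round(proj(t,W),1));print(np.round(proj(s,W),1))
crop(t["pixels"],260,190,375,235,6.5,"pics/t6.png")
crop(s["pixels"],310,150,360,245,6,"pics/s6.png")
E
```

```text
[[-158.  152.  164.]
 [-108.  152.  196.]
 [-108. -158.  196.]
 [-159. -158.  164.]]
[[268.6 226.9]
 [265.7 210. ]
 [366.8 199. ]
 [367.4 216.1]]
[[342.4 236.8]
 [322.8 226.8]
 [335.1 155.2]
 [350.8 164.3]]
```

View pics/t6.png

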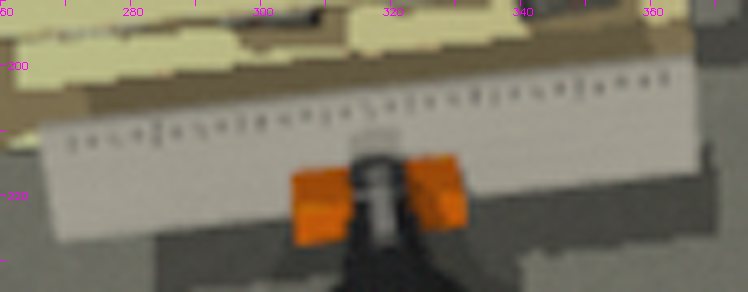

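View pics/s6.png

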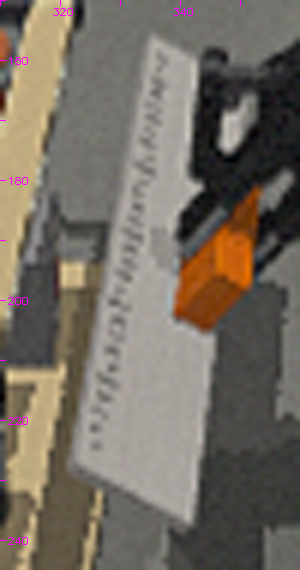

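The predicted ruler corners match both images to within about 1 px. I'll lower it in front of the row.

Call:
servo_tool(deltas=[[[1,0,-1.6,3.4,0,0,0],[1,0,-3.3,6.8,0,0,0],[1,0,-4.97,10.2,0,0,0],[1,0,-5.1,11.5,0,0,0],[1,0,-5.26,13.0,0,0,0],[1,0,-5.26,13.7,0,0,0],[1,0,-5.26,13.7,0,0,0]]])

```text
time: 5.8
tool_pos: [0.5121, -0.0097, 0.0534]
eef_rot: [2.584, -0.0, 1.667]
contact_force: [-0.4, 0.4, -2.7]
gripper_width: 0.0191
```

```bash
python3 look.py 4; python3 - <<'E'
from h import *
t=load("top4");s=load("side4")
crop(t["pixels"],240,130,380,230,5.5,"pics/t7.png")
crop(s["pixels"],240,130,400,300,3.5,"pics/s7.png")
from bench import env
o=env.observe();W=ruler(o["tool_pos"],o["eef_rot"],RC*[1,1,0]);print(np.round(tobay(W)*1000))
E
```

```text
5.9 [ 0.5116 -0.0093  0.0543] [2.5828e+00 2.0000e-04 1.6674e+00] [ 0.2 -0.1 -2.9] 0.019 [-0.36  0.5   2.04  1.22  0.25 -1.61]
[[-126.  151.   13.]
 [ -75.  151.   45.]
 [ -75. -159.   45.]
 [-126. -159.   13.]]
```

View pics/t7.png

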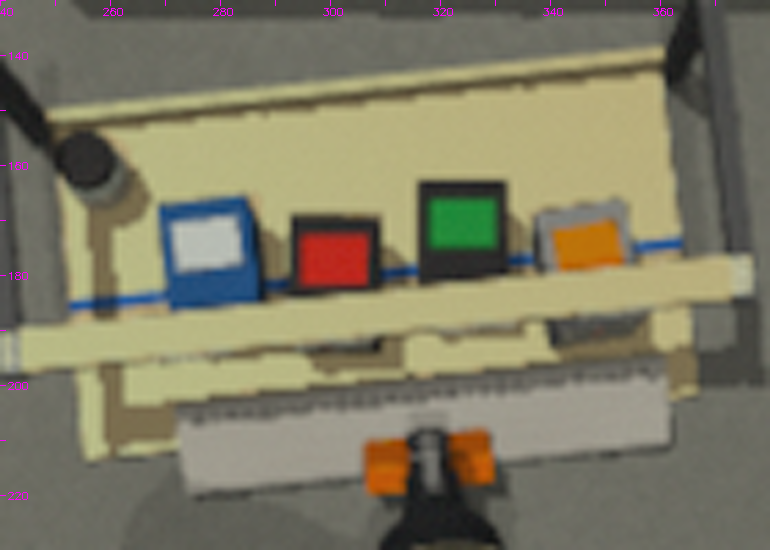

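View pics/s7.png

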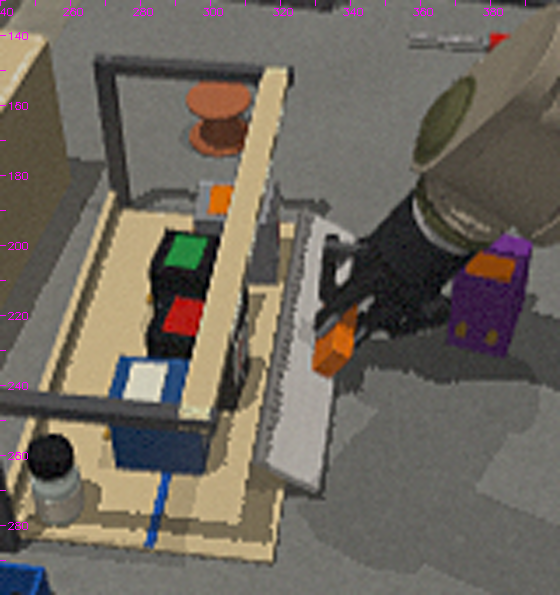

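Ruler is down in front of the row with its straight edge parallel to the line, about 75 mm before it. I'll push slowly.

Call:
servo_tool(deltas=[[[1,0,0.34,0.21,0,0,0],[1,0,0.68,0.42,0,0,0],[1,0,1.02,0.64,0,0,0],[1,0,1.36,0.85,0,0,0],[1,0,1.7,1.06,0,0,0],[1,0,1.95,1.22,0,0,0],[1,0,2.2,1.38,0,0,0],[1,0,2.46,1.54,0,0,0],[1,0,2.71,1.7,0,0,0],[1,0,2.97,1.86,0,0,0]]])

```text
time: 6.9
tool_pos: [0.5463, -0.005, 0.0543]
eef_rot: [2.583, 0.0, 1.669]
contact_force: [-4.6, -2.5, -0.8]
gripper_width: 0.019
```

```bash
python3 look.py 5; python3 - <<'E'
from h import *
t=load("top5");s=load("side5")
crop(t["pixels"],240,130,380,230,5.5,"pics/t8.png")
crop(s["pixels"],240,130,400,300,3.5,"pics/s8.png")
from bench import env
o=env.observe();W=ruler(o["tool_pos"],o["eef_rot"],RC*[1,1,0]);print(np.round(tobay(W)*1000))
E
```

```text
7.0 [ 0.5466 -0.005   0.0543] [2.5827e+00 1.0000e-04 1.6690e+00] [-0.1 -0.1 -3.2] 0.0186 [-0.32  0.53  1.95  0.99  0.26 -1.34]
[[ -91.  152.   13.]
 [ -40.  152.   45.]
 [ -40. -158.   45.]
 [ -91. -158.   13.]]
```

View pics/t8.png

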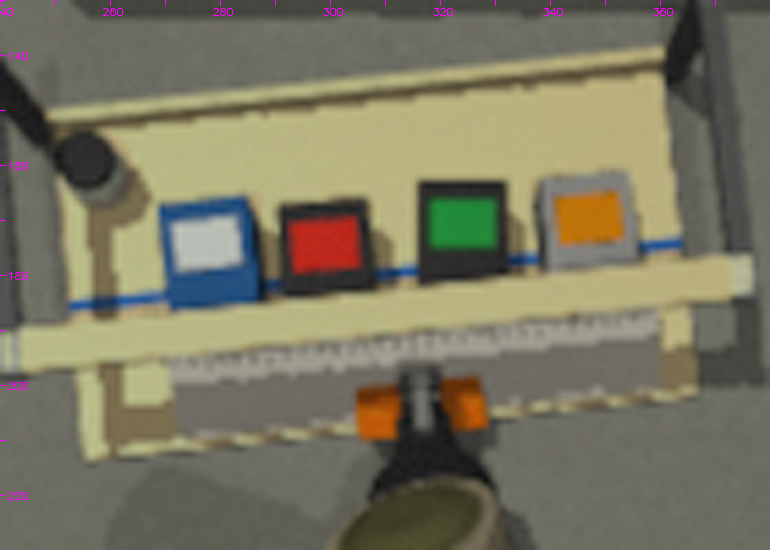

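View pics/s8.png

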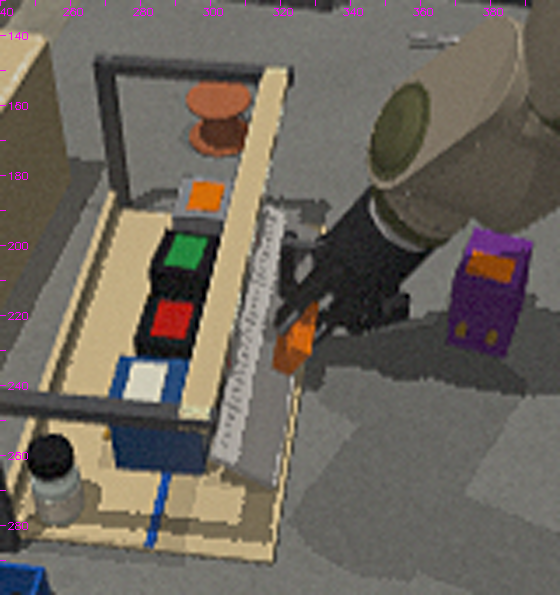

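Meters 1 and 4 have squared up against the edge, and nothing has tipped. I'll continue to about 5 mm short.

Call:
servo_tool(deltas=[[[1,0,0.3,0.19,0,0,0],[1,0,0.6,0.37,0,0,0],[1,0,0.9,0.56,0,0,0],[1,0,1.2,0.75,0,0,0],[1,0,1.5,0.93,0,0,0],[1,0,1.8,1.12,0,0,0],[1,0,2.1,1.3,0,0,0],[1,0,2.4,1.5,0,0,0],[1,0,2.7,1.68,0,0,0],[1,0,2.9,1.8,0,0,0]]])

```text
time: 8.0
tool_pos: [0.5794, -0.001, 0.0539]
eef_rot: [2.585, -0.001, 1.67]
contact_force: [-7.7, -0.5, 0.9]
gripper_width: 0.0192
```

```bash
python3 look.py 6; python3 - <<'E'
from h import *
t=load("top6");s=load("side6")
crop(t["pixels"],240,130,380,230,5.5,"pics/t9.png")
crop(s["pixels"],255,170,345,300,4.5,"pics/s9.png")
from bench import env
o=env.observe();W=ruler(o["tool_pos"],o["eef_rot"],RC*[1,1,0]);print(np.round(tobay(W)*1000,1))
E
```

```text
8.1 [ 0.5797 -0.001   0.054 ] [ 2.5847e+00 -9.0000e-04  1.6703e+00] [-4.5  0.5 -2.3] 0.0189 [-0.29  0.56  1.86  0.8   0.28 -1.11]
[[ -57.6  152.6   13.1]
 [  -6.7  152.7   44.8]
 [  -6.4 -157.3   44.5]
 [ -57.3 -157.4   12.8]]
```

View pics/t9.png

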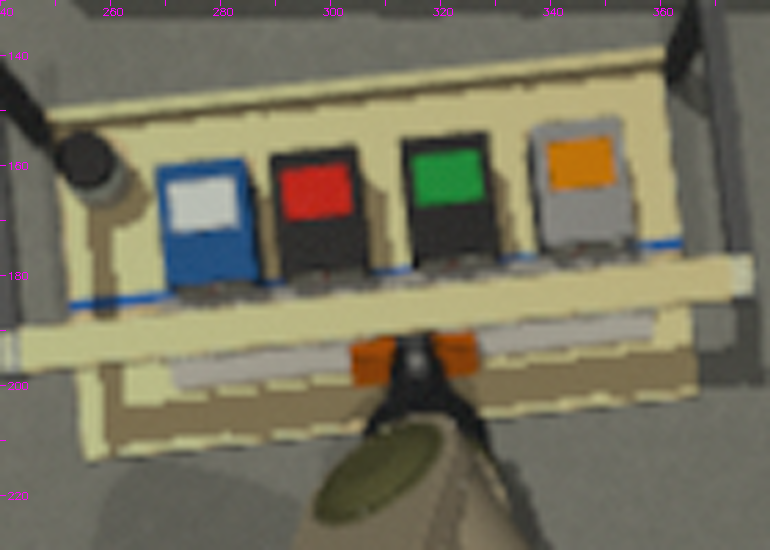

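View pics/s9.png

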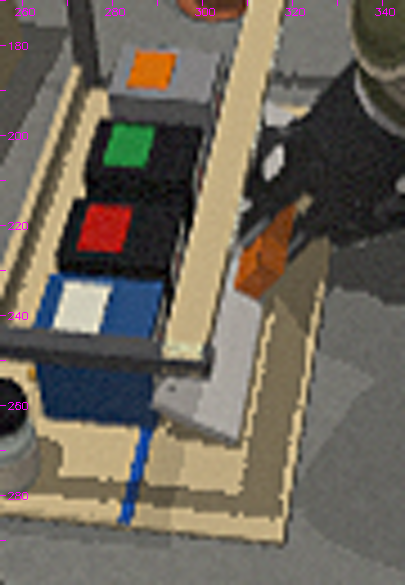

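```bash
cat > chk.py <<'E'
from h import *
import sys
n=sys.argv[1]
t=load("top"+n);s=load("side"+n)
ys={'m2':114,'m1':42,'m3':-36,'m4':-118}
def B(x,y,z): return T([.6445,.0078],.0985,[[x/1e3,y/1e3,z/1e3]])[0]
im=cv2.resize(t["pixels"][155:200,260:365,::-1],None,fx=7.6,fy=7.6,interpolation=cv2.INTER_CUBIC)
for X,col in ((0,(0,255,0)),(-6,(0,0,255))):
    a,b=[((p-[260,155]+.5)*7.6).astype(int) for p in proj(t,[B(X,150,92),B(X,-150,92)])]
    cv2.line(im,tuple(a),tuple(b),col,1)
cv2.imwrite(f"pics/chk{n}.png",im)
im=cv2.resize(s["pixels"][165:295,255:345,::-1],None,fx=4.5,fy=4.5,interpolation=cv2.INTER_CUBIC)
for X,col in ((0,(0,255,0)),(-6,(0,0,255))):
  for Z in(8,92):
    a,b=[((p-[255,165]+.5)*4.5).astype(int) for p in proj(s,[B(X,215,Z),B(X,-150,Z)])]
    cv2.line(im,tuple(a),tuple(b),col,1)
cv2.imwrite(f"pics/chks{n}.png",im)
E
python3 chk.py 6
```

```text
(no output)
```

View pics/chk6.png

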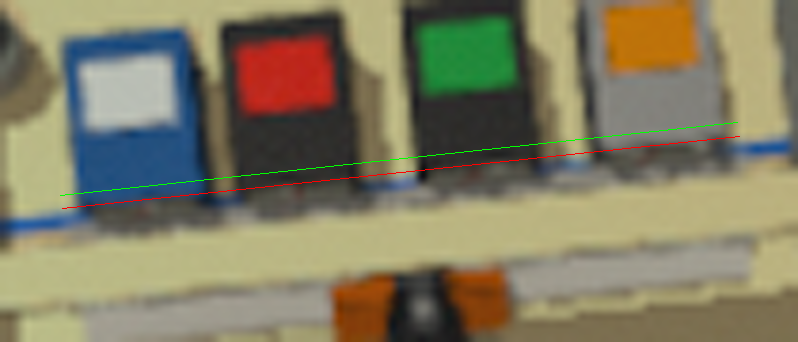

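View pics/chks6.png

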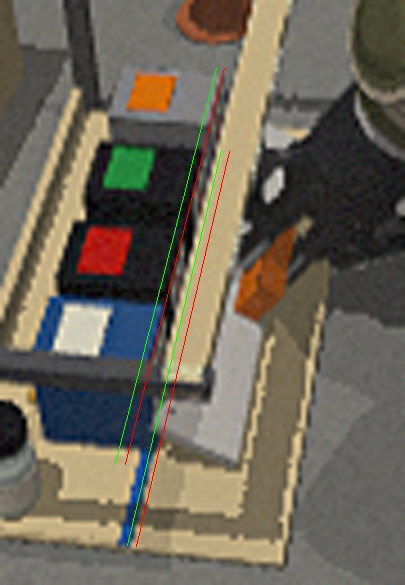

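```bash
python3 - <<'E'
from h import *
yaw=.0985
for n,box in(("top0",(235,160,370,195)),("top6",(235,160,370,195)),("side0",(270,255,300,292)),("side6",(270,255,300,292)),("side4",(270,255,300,292))):
    c=load(n);p=c["pixels"].astype(float);x0,y0,x1,y1=box
    w=p[:,:,2]-(p[:,:,0]+p[:,:,1])/2   # blueness; cream negative
    pts=[]
    if n.startswith("top"):
        for u in list(range(254,264))+list(range(357,363)):
            col=w[y0:y1,u];i=np.argmax(col);lo=max(i-4,0);seg=col[lo:i+5];seg=np.clip(seg-(np.median(col)+25),0,None)
            pts.append([u,y0+lo+(seg*np.arange(len(seg))).sum()/seg.sum()])
    else:
        for v in range(270,285):
            row=w[v,x0:x1];i=np.argmax(row);lo=max(i-4,0);seg=row[lo:i+5];seg=np.clip(seg-(np.median(row)+25),0,None)
            pts.append([x0+lo+(seg*np.arange(len(seg))).sum()/seg.sum(),v])
    W=onz(c,np.array(pts),.008);b=tobay(W)
    print(n,np.round(np.c_[b[:,0]*1000,b[:,1]*1000],1).tolist())
E
```

```text
top0 [[1.7, 209.2], [1.9, 205.6], [1.6, 202.1], [1.6, 198.5], [1.5, 195.0], [1.3, 191.4], [1.4, 187.8], [1.5, 184.2], [1.6, 180.7], [1.3, 177.1], [0.2, -160.5], [0.2, -164.1], [0.4, -167.7], [0.3, -171.3], [0.4, -174.9], [0.2, -178.5]]
top6 [[1.7, 209.2], [1.9, 205.6], [1.6, 202.1], [1.7, 198.5], [1.4, 195.0], [1.4, 191.4], [1.5, 187.8], [1.6, 184.2], [1.6, 180.6], [1.3, 177.1], [0.2, -160.5], [0.3, -164.1], [0.3, -167.7], [0.3, -171.3], [0.4, -174.9], [0.2, -178.5]]
side0 [[1.3, 161.0], [1.2, 164.6], [1.4, 168.1], [2.1, 171.8], [1.4, 175.2], [1.4, 178.7], [1.2, 182.1], [2.5, 185.8], [1.7, 189.1], [1.7, 192.5], [1.1, 195.9], [2.4, 199.4], [1.7, 202.7], [1.5, 206.1], [1.3, 209.4]]
side6 [[1.3, 161.0], [1.2, 164.6], [1.4, 168.1], [2.1, 171.8], [1.4, 175.2], [1.3, 178.7], [1.3, 182.2], [2.4, 185.8], [1.8, 189.1], [1.8, 192.6], [1.1, 195.9], [2.4, 199.4], [1.7, 202.7], [1.5, 206.1], [1.3, 209.4]]
side4 [[1.3, 161.0], [1.2, 164.6], [1.4, 168.1], [2.1, 171.8], [1.5, 175.2], [1.4, 178.7], [1.2, 182.1], [2.4, 185.7], [1.9, 189.1], [1.8, 192.6], [1.1, 195.9], [2.4, 199.4], [1.7, 202.7], [1.5, 206.1], [1.3, 209.4]]
```

```bash
cat > back.py <<'E'
from h import *
import sys
n=sys.argv[1];c=load("top"+n);p=c["pixels"].astype(float)
ys={'m2':114,'m1':42,'m3':-36,'m4':-118}
dy=dict(m2=0,m1=0,m3=0,m4=0)
for k in sys.argv[2:]: a,b=k.split("=");ys[a]=float(b)
def B(x,y,z): return T([.6445,.0078],.0985,[[x/1e3,y/1e3,z/1e3]])[0]
# line
w=p[:,:,2]-(p[:,:,0]+p[:,:,1])/2;L=[]
for u in list(range(254,264))+list(range(357,363)):
    col=w[160:195,u];i=np.argmax(col);lo=i-4;seg=np.clip(col[lo:i+5]-(np.median(col)+25),0,None)
    L.append([u,160+lo+(seg*np.arange(9)).sum()/seg.sum()])
L=tobay(onz(c,np.array(L),.008))*1e3;fl=np.polyfit(L[:,1],L[:,0],1);print("line x = %.2f + %.4f y"%(fl[1],fl[0]))
for k,y in ys.items():
    E=[]
    for yy in np.arange(y-20,y+21,3):
        # sample along bay x at z=.092 from back-20 to back+20mm
        xs=np.arange(50,100,.5);q=proj(c,np.array([B(x,yy,92) for x in xs]))
        g=cv2.remap(c["pixels"][:,:,0].copy(),q[:,0].astype(np.float32).reshape(1,-1),q[:,1].astype(np.float32).reshape(1,-1),cv2.INTER_LINEAR).ravel().astype(float)
        hi=np.median(g[-20:]);lo=np.median(g[:16]);th=(hi+lo)/2;i=np.where(g<th)[0]
        if len(i)==0 or i[-1]==len(g)-1: continue
        i=i[-1];x=xs[i]+.5*(th-g[i])/(g[i+1]-g[i]);E.append([yy,x])
    E=np.array(E);f=np.polyfit(E[:,0]-y,E[:,1],1);
    print(k,"back x %.1f"%f[1],"yaw rel line deg %.1f"%np.degrees(-f[0]+fl[0]),"front off line %.1f"%(f[1]-76-(fl[1]+fl[0]*y)),"n",len(E),"sd %.2f"%np.std(E[:,1]-np.polyval(f,E[:,0]-y)))
E
python3 back.py 6
```

```text
line x = 0.88 + 0.0035 yTraceback (most recent call last):
  File "back.py", line 23, in <module>
    E=np.array(E);f=np.polyfit(E[:,0]-y,E[:,1],1);
                               ~^^^^^
IndexError: too many indices for array: array is 1-dimensional, but 2 were indexed
```

```bash
sed -i 's/np.arange(50,100,.5)/np.arange(56,86,.5)/; s/g\[-20:\]/g[-14:]/; s/g\[:16\]/g[:14]/' back.py; python3 back.py 6; python3 - <<'E'
from h import *
c=load("top6");print([c["pixels"][v,268+6].tolist() for v in range(146,162)])
E
```

```text
line x = 0.88 + 0.0035 y
m2 back x 70.1 yaw rel line deg -0.5 front off line -7.2 n 14 sd 0.55
m1 back x 70.3 yaw rel line deg -1.2 front off line -6.7 n 14 sd 0.40
m3 back x 69.4 yaw rel line deg 0.0 front off line -7.4 n 14 sd 0.28
m4 back x 71.4 yaw rel line deg -1.2 front off line -5.1 n 14 sd 0.46
[[116, 115, 103], [154, 155, 119], [187, 186, 134], [148, 147, 106], [87, 79, 56], [109, 97, 69], [155, 149, 106], [186, 184, 132], [187, 184, 132], [185, 182, 131], [185, 183, 133], [187, 183, 133], [167, 166, 121], [110, 120, 119], [38, 82, 129], [38, 81, 126]]
```

The back edges put the front faces 5–7 mm short of the line, with the ruler about 0.2° off in yaw. I'll correct the yaw and push 6 mm.

Call:
servo_tool(deltas=[[[1,0,0.1,0.06,0,-0.002,0.0034],[1,0,0.2,0.13,0,-0.002,0.0034],[1,0,0.3,0.19,0,-0.002,0.0034],[1,0,0.4,0.25,0,-0.002,0.0034],[1,0,0.47,0.29,0,-0.002,0.0034],[1,0,0.51,0.32,0,-0.002,0.0034],[1,0,0.51,0.32,0,-0.002,0.0034]]])

```text
time: 8.8
tool_pos: [0.5853, -0.0004, 0.0539]
eef_rot: [2.585, -0.001, 1.666]
contact_force: [-6.4, 0.1, -0.2]
gripper_width: 0.0192
```

```bash
python3 look.py 7; python3 back.py 7;python3 chk.py 7; python3 - <<'E'
from h import *
from bench import env
o=env.observe();W=ruler(o["tool_pos"],o["eef_rot"],RC*[1,1,0]);print(np.round(tobay(W)*1000,1))
crop(load("side7")["pixels"],260,220,320,300,8,"pics/s10.png")
E
```

```text
8.9 [ 5.853e-01 -4.000e-04  5.390e-02] [ 2.5851e+00 -1.1000e-03  1.6663e+00] [-6.8 -0.6  0.1] 0.0192 [-0.28  0.57  1.84  0.77  0.29 -1.07]
line x = 0.66 + 0.0047 y
m2 back x 80.1 yaw rel line deg -1.8 front off line 2.9 n 14 sd 1.20
m1 back x 80.0 yaw rel line deg -9.8 front off line 3.2 n 9 sd 1.33
m3 back x 75.1 yaw rel line deg -0.3 front off line -1.4 n 14 sd 0.34
m4 back x 80.0 yaw rel line deg -5.5 front off line 3.9 n 8 sd 1.48
[[ -51.4  152.7   13. ]
 [  -0.5  152.5   44.7]
 [  -1.4 -157.5   44.4]
 [ -52.3 -157.3   12.7]]
```

View pics/s10.png

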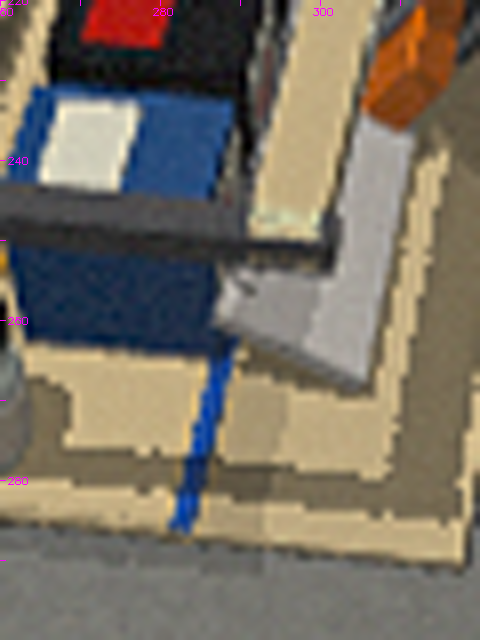

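View pics/chk7.png

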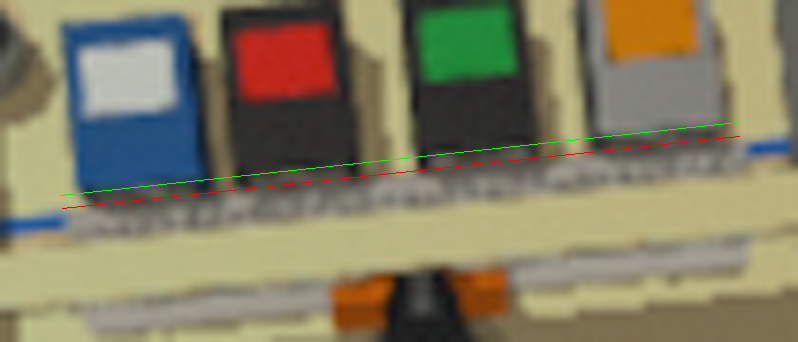

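```bash
sed -i 's/np.arange(56,86,.5)/np.arange(62,92,.5)/' back.py; python3 back.py 7; sed 's/254,264/253,262/' back.py > b2.py
```

```text
line x = 0.66 + 0.0047 y
m2 back x 76.4 yaw rel line deg 0.1 front off line -0.8 n 14 sd 0.48
m1 back x 76.3 yaw rel line deg -1.3 front off line -0.6 n 14 sd 0.65
m3 back x 75.3 yaw rel line deg -0.4 front off line -1.2 n 14 sd 0.33
m4 back x 75.8 yaw rel line deg -0.6 front off line -0.3 n 9 sd 0.23
```

Call:
servo_tool(deltas=[[[1,0,0.04,0.03,0,0,0],[1,0,0.08,0.05,0,0,0],[1,0,0.08,0.05,0,0,0],[1,0,0.08,0.05,0,0,0]]])

```text
time: 9.3
tool_pos: [0.5862, -0.0003, 0.0539]
eef_rot: [2.585, -0.001, 1.666]
contact_force: [-7.7, 0.0, 0.6]
gripper_width: 0.0191
```

```bash
python3 look.py 8; python3 back.py 8
```

```text
9.4 [ 5.862e-01 -3.000e-04  5.390e-02] [ 2.5852e+00 -1.2000e-03  1.6662e+00] [-7.4  0.6 -0.4] 0.019 [-0.28  0.57  1.84  0.76  0.29 -1.07]
line x = 0.73 + 0.0042 y
m2 back x 77.8 yaw rel line deg -1.6 front off line 0.6 n 14 sd 0.59
m1 back x 77.8 yaw rel line deg -2.9 front off line 0.9 n 14 sd 0.31
m3 back x 76.2 yaw rel line deg 0.8 front off line -0.4 n 14 sd 0.23
m4 back x 78.0 yaw rel line deg -1.4 front off line 1.8 n 8 sd 0.52
```

Fronts are on the line to within about 1 mm. I'll withdraw straight back and check again with the row uncovered.

Call:
servo_tool(deltas=[[[1,0,-0.25,-0.16,0,0,0],[1,0,-0.85,-0.53,0,0,0],[1,0,-1.7,-1.06,0,0,0],[1,0,-2.5,-1.59,0,0,0],[1,0,-3.4,-2.12,0,0,0],[1,0,-4.24,-2.65,0,0,0],[1,0,-5.1,-3.18,0,0,0],[1,0,-5.94,-3.71,0,0,0],[1,0,-6.36,-3.98,0,0,0],[1,0,-6.36,-3.98,0,0,0]]])

```text
time: 10.4
tool_pos: [0.5122, -0.0081, 0.0545]
eef_rot: [2.583, 0.0, 1.664]
contact_force: [0.7, -0.0, -3.4]
gripper_width: 0.0189
```

```bash
python3 look.py 9; python3 back.py 9; python3 chk.py 9; python3 - <<'E'
from h import *
crop(load("side9")["pixels"],260,170,340,300,4.5,"pics/s11.png")
E
```

```text
10.5 [ 0.5129 -0.0081  0.0546] [2.5823e+00 3.0000e-04 1.6646e+00] [ 0.7  0.1 -2.6] 0.019 [-0.36  0.5   2.04  1.21  0.25 -1.59]
line x = 0.84 + 0.0037 y
m2 back x 77.8 yaw rel line deg -1.5 front off line 0.5 n 14 sd 0.63
m1 back x 77.9 yaw rel line deg -2.8 front off line 0.9 n 14 sd 0.33
m3 back x 76.1 yaw rel line deg 0.8 front off line -0.6 n 14 sd 0.24
m4 back x 78.1 yaw rel line deg -1.7 front off line 1.7 n 8 sd 0.49
```

View pics/s11.png

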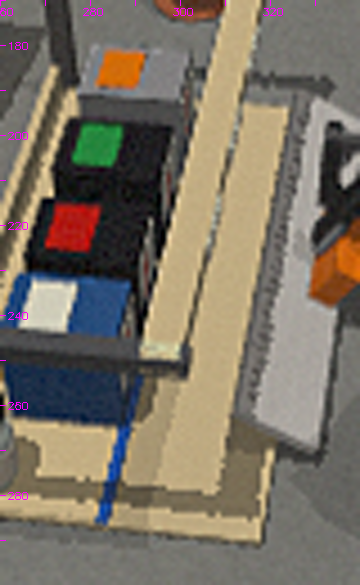

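View pics/chk9.png

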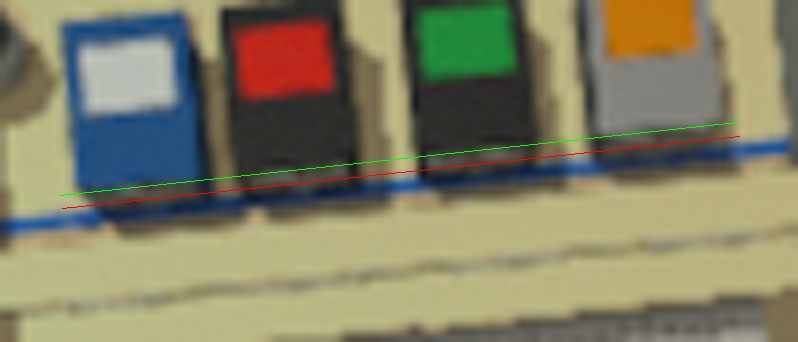

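The fronts sit on the middle of the line: the side view shows the blue meter's front bottom corner on the line at about px (288,263), and the top view shows an even half-width of blue in front of each meter. I'll lift out and refine the mat pose.

Call:
servo_tool(deltas=[[[1,0,2.12,-3.39,0,0,0],[1,0,3.92,-8.16,0,0,0],[1,0,5.3,-13.2,0,0,0],[1,0,7.26,-17.28,0,0,0],[1,0,8.32,-18.97,0,0,0],[1,0,8.32,-18.97,0,0,0],[1,0,8.32,-18.97,0,0,0]]])

```text
time: 11.2
tool_pos: [0.4829, -0.011, 0.2617]
eef_rot: [2.579, 0.002, 1.665]
contact_force: [0.4, -0.1, -4.0]
gripper_width: 0.0189
```

```bash
python3 - <<'E'
from h import *
from bench import env
o=env.observe();print(o["time"],np.round(o["tool_pos"],4),np.round(o["eef_rot"],4),np.round(o["joints"],2))
from scipy.optimize import least_squares
res=[]
for n in("top0","side0"):
    c=load(n);p=c["pixels"].astype(int)
    m=((p[:,:,1]>p[:,:,0]+15)&(p[:,:,1]>p[:,:,2]+5)).astype(np.uint8)
    k,l,st,ce=cv2.connectedComponentsWithStats(m);i=1+np.argmax(st[1:,4])
    m=(l==i).astype(np.uint8)
    v,u=np.nonzero(m);W=onz(c,np.c_[u,v],.005)[:,:2]
    r=cv2.minAreaRect((W*1000).astype(np.float32));print(n,st[i],r)
E
```

```text
11.2 [ 0.4829 -0.011   0.2617] [2.5789e+00 2.5000e-03 1.6648e+00] [-0.4   0.07  1.81  0.36  0.79 -0.69]
top0 [ 189  187   35  103 3281] ((441.8785705566406, 383.8301086425781), (112.00209045410156, 358.0333251953125), 89.07380676269531)
side0 [ 257  320  155   80 6872] ((442.3321533203125, 384.3869323730469), (110.9789810180664, 359.8707275390625), 88.9251937866211)
```

Call:
servo_tool(deltas=[[[1,4,-0.1,-0.1,0.14,0,0],[1,8,-0.2,-0.2,0.28,0,0],[1,12,-0.4,-0.2,0.42,0,0],[1,15,-0.5,-0.3,0.56,0,0],[1,15,-0.5,-0.3,0.56,0,0],[1,15,-0.5,-0.3,0.56,0,0]]])

```text
time: 11.8
tool_pos: [0.4627, 0.1386, 0.2572]
eef_rot: [-3.138, -0.0, 1.667]
contact_force: [-0.4, -0.3, -3.7]
gripper_width: 0.0191
```

Call:
servo_tool(deltas=[[[1,4,0,0,0,0,-0.14],[1,8,0,0,0,0,-0.28],[1,12,0,0,0,0,-0.42],[1,16,0,0,0,0,-0.57],[1,20,0,0,0,0,-0.71],[1,23,0.1,0,0,0,-0.86],[1,23,0.1,0,0,0,-1.0],[1,23,0.1,0,0,0,-1.15],[1,23,0.1,0,0,0,-1.3],[1,23,0.1,0,0,0,-1.44]]])

```text
time: 12.8
tool_pos: [0.4423, 0.3659, 0.2583]
eef_rot: [-3.141, -0.002, 3.11]
contact_force: [-0.5, 0.7, -3.0]
gripper_width: 0.0191
```

Call:
servo_tool(deltas=[[[1,0,0,4,0,0,-0.017],[1,0,0,8,0,0,-0.017],[1,0,0,12,0,0,-0.017],[1,0,0,15,0,0,-0.017],[1,0,0,15,0,0,-0.017],[1,0,0,15,0,0,-0.017]]])

```text
time: 13.4
tool_pos: [0.4423, 0.3664, 0.1098]
eef_rot: [3.141, -0.001, 3.121]
contact_force: [0.8, 1.1, -2.8]
gripper_width: 0.019
```

```bash
python3 look.py 10; python3 - <<'E'
from h import *
crop(load("top10")["pixels"],140,170,260,300,4.5,"pics/t12.png")
crop(load("side10")["pixels"],220,230,440,400,3.5,"pics/s12.png")
E
```

```text
13.5 [0.4428 0.3671 0.1111] [3.1398e+00 1.7000e-03 3.1212e+00] [-0.1 -0.3 -2.2] 0.0195 [ 0.49  0.56  1.44  0.    1.14 -1.06]
```

View pics/t12.png

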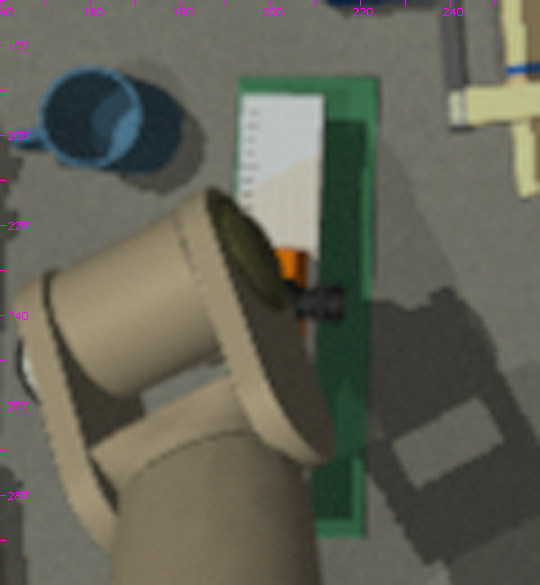

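View pics/s12.png

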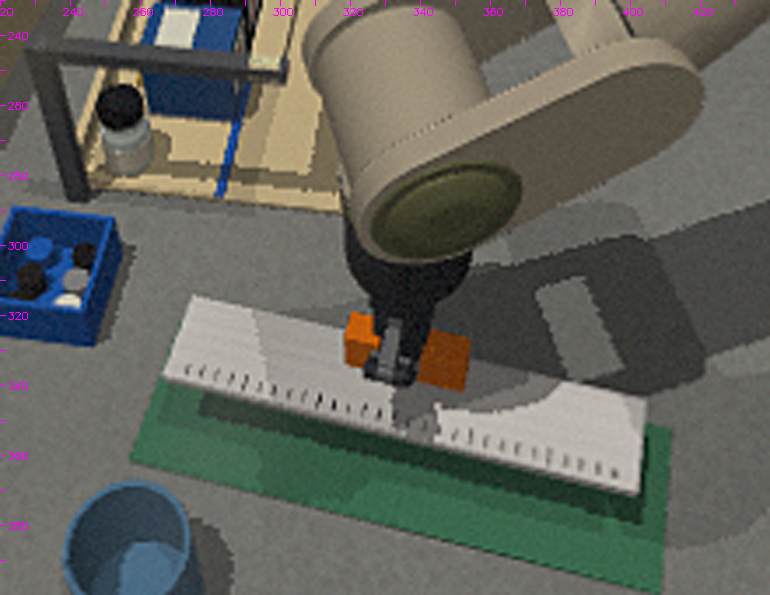

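The ruler is above the mat, rib up and aligned. I'll lower it and watch the force.

Call:
servo_tool(deltas=[[[1,0,0,3,0,0,0],[1,0,0,5,0,0,0],[1,0,0,6,0,0,0],[1,0,0,6.3,0,0,0],[1,0,0,6.5,0,0,0],[1,0,0,6.6,0,0,0],[1,0,0,6.6,0,0,0]]])

```text
time: 14.2
tool_pos: [0.4421, 0.3673, 0.0441]
eef_rot: [3.141, 0.0, 3.122]
contact_force: [0.6, -0.3, -1.3]
gripper_width: 0.0191
```

Call:
servo_tool(deltas=[[[1,0,0,0.05,0,0,0],[0.5,0,0,0.05,0,0,0],[0.1,0,0,0.05,0,0,0],[-0.3,0,0,0.05,0,0,0],[-1,0,0,0.05,0,0,0],[-1,0,0,0.05,0,0,0],[-1,0,0,0.05,0,0,0],[-1,0,0,0.05,0,0,0]]])

```text
time: 15.0
tool_pos: [0.4416, 0.367, 0.0428]
eef_rot: [-3.141, -0.002, 3.122]
contact_force: [-0.1, 0.7, -0.4]
gripper_width: 0.0853
```

Call:
servo_tool(deltas=[[[-1,0,0,-1,0,0,0],[-1,0,0,-3,0,0,0],[-1,0,0,-7,0,0,0],[-1,0,0,-12,0,0,0],[-1,0,0,-17,0,0,0],[-1,-4,-5,-20,0,0,0],[-1,-4,-10,-20,0,0,0],[-1,-4,-15,-20,0,0,0]]])

```text
time: 15.8
tool_pos: [0.4794, 0.2309, 0.2439]
eef_rot: [3.141, 0.002, 3.123]
contact_force: [0.9, 0.1, -0.1]
gripper_width: 0.0851
```

```bash
python3 look.py 11; python3 back.py 11; python3 - <<'E'
from h import *
cv2.imwrite("pics/t13.png",load("top11")["pixels"][:,:,::-1])
cv2.imwrite("pics/s13.png",load("side11")["pixels"][:,:,::-1])
E
```

```text
15.9 [0.4791 0.2279 0.2435] [-3.1406e+00 -1.0000e-04  3.1166e+00] [ 0.7  0.9 -0.1] 0.0855 [ 0.22  0.35  1.37 -0.    1.42 -1.32]
line x = 0.83 + 0.0036 y
m2 back x 77.8 yaw rel line deg -1.7 front off line 0.6 n 14 sd 0.59
m1 back x 77.9 yaw rel line deg -2.9 front off line 0.9 n 14 sd 0.32
m3 back x 76.1 yaw rel line deg 0.8 front off line -0.6 n 14 sd 0.25
m4 back x 77.9 yaw rel line deg -1.5 front off line 1.5 n 7 sd 0.42
```

View pics/t13.png

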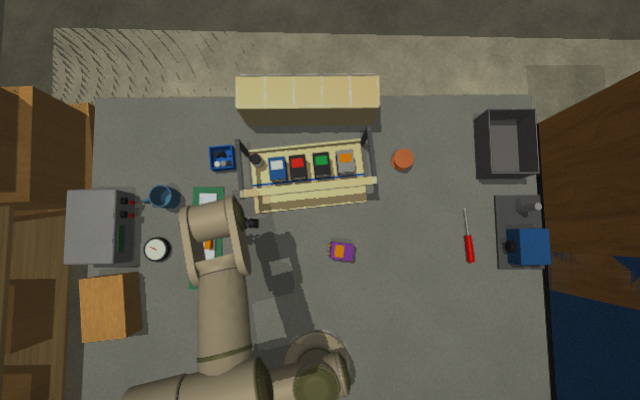

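View pics/s13.png

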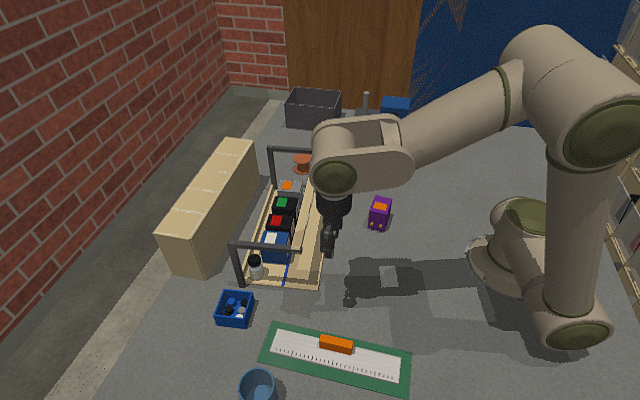

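```bash
python3 - <<'E'
from h import *
c=load("top9");fl=[.84,.0037]
def B(x,y,z): return T([.6445,.0078],.0985,[[x/1e3,y/1e3,z/1e3]])[0]
G=c["pixels"][:,:,0].copy()
for k,y in dict(m2=114,m1=42,m3=-36,m4=-118).items():
    E=[]
    for x in np.arange(6,72,2.):
        ys=np.arange(y+10,y+46,.5);q=proj(c,np.array([B(x,a,92) for a in ys])).astype(np.float32)
        g=cv2.remap(G,q[:,0].reshape(1,-1),q[:,1].reshape(1,-1),cv2.INTER_LINEAR).ravel().astype(float)
        lo=np.median(g[20:32]) ;lo=np.min(g[24:40]);hi=np.median(g[-10:]);th=(lo+hi)/2
        i=np.where(g[24:]<th)[0]
        if len(i)==0 or i[-1]+25>=len(g): continue
        i=i[-1]+24;E.append([x,ys[i]+.5*(th-g[i])/(g[i+1]-g[i])])
    E=np.array(E);f=np.polyfit(E[:,0],E[:,1],1)
    print(k,"left edge y %.1f"%np.polyval(f,38),"yaw rel line deg %.1f"%np.degrees(-(f[0])*-1*-1*-1 +fl[1]) ,"slope",f[0].round(4),len(E),"sd %.2f"%np.std(E[:,1]-np.polyval(f,E[:,0])))
s=load("side11")
p=s["pixels"].astype(int);m=((p.min(2)>120)&(p.max(2)-p.min(2)<40)).astype(np.uint8);m[:320]=0;m[:,:265]=0;m[:,415:]=0
v,u=np.nonzero(m);W=onz(s,np.c_[u,v],.013)[:,:2]*1000;print("ruler",cv2.minAreaRect(W.astype(np.float32)))
crop(s["pixels"],250,310,420,400,4.5,"pics/s14.png");crop(s["pixels"],255,170,330,300,4.5,"pics/s15.png")
E
```

```text
m2 left edge y 142.1 yaw rel line deg -2.0 slope -0.0389 33 sd 0.49Traceback (most recent call last):
  File "<stdin>", line 14, in <module>
IndexError: too many indices for array: array is 1-dimensional, but 2 were indexed
```

```bash
cat > left.py <<'E'
from h import *
import sys
c=load("top"+sys.argv[1]);fl=[.84,.0037]
def B(x,y,z): return T([.6445,.0078],.0985,[[x/1e3,y/1e3,z/1e3]])[0]
G=c["pixels"][:,:,0].copy()
for k,yl in dict(m2=142,m1=72,m3=-7,m4=-90).items():
    E=[]
    for x in np.arange(6,72,2.):
        ys=np.arange(yl-9,yl+9,.5);q=proj(c,np.array([B(x,a,92) for a in ys])).astype(np.float32)
        g=cv2.remap(G,q[:,0].reshape(1,-1),q[:,1].reshape(1,-1),cv2.INTER_LINEAR).ravel().astype(float)
        lo=g[:14].min();hi=g[-8:].max();th=(lo+hi)/2
        i=np.where((g[:-1]<th)&(g[1:]>=th))[0]
        if len(i)==0: continue
        i=i[-1];E.append([x,ys[i]+.5*(th-g[i])/(g[i+1]-g[i])])
    if len(E)<5: print(k,len(E));continue
    E=np.array(E);f=np.polyfit(E[:,0],E[:,1],1)
    print(k,"left edge y %.1f"%np.polyval(f,38),"yaw rel line deg %.1f"%np.degrees(f[0]+fl[1]),len(E),"sd %.2f"%np.std(E[:,1]-np.polyval(f,E[:,0])))
E
python3 left.py 11;python3 left.py 6; python3 - <<'E'
from h import *
s=load("side11")
p=s["pixels"].astype(int);m=((p.min(2)>120)&(p.max(2)-p.min(2)<40)).astype(np.uint8);m[:320]=0;m[:,:265]=0;m[:,415:]=0
v,u=np.nonzero(m);W=onz(s,np.c_[u,v],.013)[:,:2]*1000;print("ruler",cv2.minAreaRect(W.astype(np.float32)))
crop(s["pixels"],250,310,420,400,4.5,"pics/s14.png");crop(s["pixels"],255,170,330,300,4.5,"pics/s15.png")
E
```

```text
m2 left edge y 142.8 yaw rel line deg -0.1 33 sd 0.43
m1 left edge y 73.6 yaw rel line deg -0.1 33 sd 0.44
m3 left edge y -6.7 yaw rel line deg -0.7 33 sd 0.29
m4 left edge y -82.7 yaw rel line deg -1.3 33 sd 0.53
m2 left edge y 143.2 yaw rel line deg -0.1 33 sd 0.46
m1 left edge y 74.0 yaw rel line deg 0.0 33 sd 0.44
m3 left edge y -6.5 yaw rel line deg -0.9 33 sd 0.33
m4 left edge y -83.1 yaw rel line deg -4.1 33 sd 1.59
ruler ((441.3497619628906, 394.7202453613281), (313.10162353515625, 144.6210479736328), 9.898104667663574)
```

View pics/s14.png

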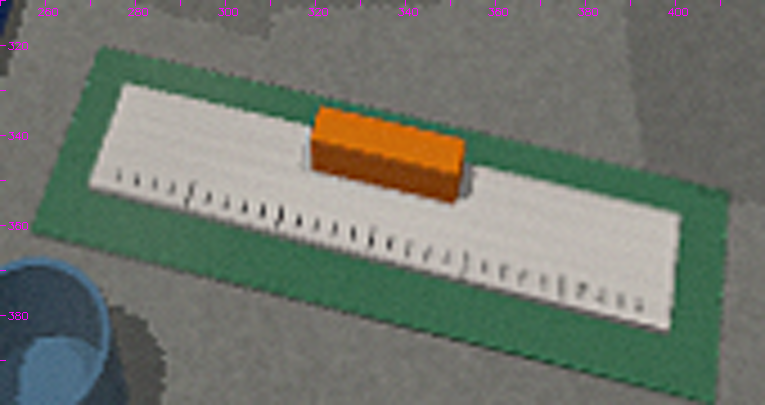

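View pics/s15.png

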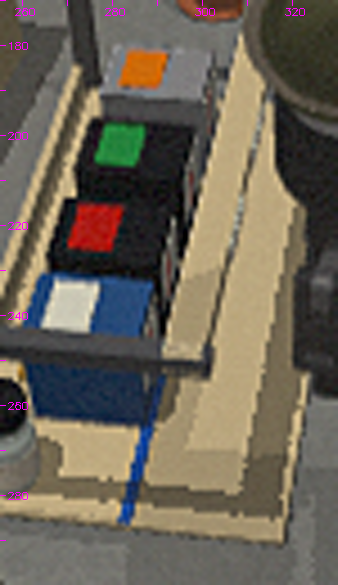

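Side edges put meter yaw between -1.3° and -0.1°, which I take as zero within pixel noise. The ruler lies flat, rib up, well inside the mat at side px (335,345), and the bystanders are where they were. Handing in.

```bash
python3 -c "
from bench import env
print(env.sign_off()); print(env.observe()['time'])"
```

```text
the job is handed in; nothing more can be done
None
the job is handed in; nothing more can be done
```

I took the ruler by its orange rib and, leaning back about 32°, pushed all four meters back under the rail onto the blue line. I then laid it flat along the green mat, rib up. The job was handed in at about 16 s with the gripper clear.

- **Meters on the line:** in the last check the front faces stood between -0.6 and +1.5 mm from the middle of the line. None was tipped, and the largest wrist force I saw was about 8 N.
- **Straightness:** the two yaw measures disagreed a little. The side edges gave -0.1 to -1.3° and the short back edges -2.9 to +0.8°. I put this down to pixel stair-stepping, since all the fronts had been pressed against the same straight edge.
- **Ruler on the mat:** the side view shows it parallel to the mat and inside its edges. My automatic fit of its outline failed because it caught other bright pixels, so I judged this by eye and by the arm's own pose.
- **Everything else:** in the final pictures the jar, spool, bin, mug, screwdriver, round meter and purple look-alike were where they had been.

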